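# Build the rest and set the angle gauge to its mark

### The arm

A 7-joint arm with a two-finger parallel gripper is mounted at the origin on the work surface. World frame = base frame: x ahead of the robot, y to its left, z up, the work surface at z = 0. Lengths are in m, angles in rad, forces in N, time in s.
With the tool pointing down it reaches from about 0.4 to 0.875 m from the base axis. Payload 4.4 kg.
Tool frame: the origin (TCP) lies midway between the tips of the shut fingers; the grasp point (between the pads) lies 19 mm behind it; z points along the fingers, y is the line along which they close (so a half turn about z gives the same grasp; the last joint's range is limited). The gripper opens to 85 mm and grips with 20 to 120 N. Pads are 22 mm wide; open, the fingers measure 114 mm over their backs; the gripper's body (76 mm by 85 mm) begins 54 mm behind the grasp point. The pads swing forward as they close: fully open they stand 13 mm farther back than shut.
Start: joints at [1.201, 0.628, 0.038, 1.517, -0.027, 0.996, -0.02], TCP at [0.194, -0.62, 0.231] pointing down, gripper open.
Joint ranges: [-3.06, 3.06], [-0.37, 2.12], [-1.25, 1.32], [0.18, 2.47], [-1.1, 4.24], [0.23, 1.98], [-2.94, 2.94]. Speed limits (rad/s): [2.57, 2.57, 3.14, 3.14, 3.14, 3.14, 3.14].

### API

Orientations are given as a unit quaternion [w, x, y, z].
In Python, from plant import bot gives the robot as it stands. Calls block until the motion is done:
- bot.goto(position, orientation): joint-space move of the TCP to a pose.
- bot.line_to(position, velocity=0.15, orientation=None, until_force=None): straight line of the TCP; orientation=None keeps the orientation; velocity is the mean speed in m/s. With until_force (N) it stops when the force on the tool has changed by that much, and returns True; else False.
- bot.move_joints(angles): joint-space move.
- bot.open() and bot.clamp(f_grip=None): open the fingers fully, or close them until they stop; f_grip is the grip in N (None keeps the last).
- bot.wait(seconds).
- bot.inverse_kinematics(position, orientation): joint angles nearest the present ones, or None.
- bot.read_state(): the state.
- bot.get_image(name): name is "side" or "top"; returns a dict with "color" (400x640x3 uint8, red, green, blue), "depth" (400x640 float32, m along the optical axis (not along the pixel's ray), 0 where there is no reading), "fx", "fy", "cx", "cy" (pixels), "extrinsics" (4x4, takes a point from camera to world coordinates). Camera axes: x right, y up, looking along -z (the intrinsics and any distortion apply to the point x, -y, -z); pixel columns grow to the right and rows downward; lengths in m; the calibration is good to about 2 mm. A picture is of the moment at which its call begins.
A pose or a line that the arm cannot do raises bot.PlanningError and nothing moves.
- bot.finish_job(): hands the job in; it is judged then, once.
The state is a dict: "t": time; "joint_positions": joint angles; "joint_velocities": joint speeds; "joint_efforts": joint torques, N m; "tool_pos": TCP position; "orientation": TCP orientation; "wrist_force": force on the tool from outside, world axes, zero at the start; "moment": the same for the moment, N m; "grip_width": opening from 0.0 (shut) to 1.0 (fully open); "gripper_force": force on a finger pad.
Only numpy, scipy, OpenCV 4.12 (cv2) and the standard library are available. Lean on these libraries where they do the work, as an engineer would, in place of code of your own. Each camera call takes 0.05 s, during which the arm holds its last target. There are 200 camera calls.

### The job

To take off the lean for the sign boards, build the gauge rest on the footing screwed to the table: lay the plain wooden spacer squarely on the footing, then the steel crowned plate squarely on the spacer with its crown up, edges flush and along the same length. Then take the angle gauge by its handle, stand it upright on the crown with the middle of its foot resting there and the foot square across the crown, and rock it on the crown until its swinging pointer settles on the mark; finish while still holding it there, at rest and lightly touching the crown. Leave the other things on the table where they are.

Things in the scene. Friction and masses are not known exactly. Their poses are not given: they have to be found in the camera images.
- footing_top (a point): centre of the top face of the footing: a wooden board 100 (x) x 56 (y) x 20 mm thick fixed flat on the table, with two flush screws on its top; this point is 20 mm above the table; x runs along its length, z up
- spacer_mid (a point): centre of the spacer: a loose plain wooden board 100 (x) x 56 (y) x 22 mm thick lying flat, without screws, about 0.12 kg; x along its length, z up, half-way up
- crown_mid (a point): centre of the board part of the crowned plate: loose steel board 100 (x) x 56 (y) x 18 mm thick, about 0.7 kg, with a rounded ridge (the crown) along the middle of its whole length, 16 mm wide, half-round top of radius 8 mm; top line 16 mm above the board's top face, 25 mm above this point (centre line of the round 17 mm above it); x along the ridge, z up
- gauge_grip (a point): middle of the angle gauge's handle, 135 mm above the underside of its foot; the handle is wooden, 26 x 26 mm, from 112 to 158 mm above the underside. Below it a round dial, 92 mm across, 12 mm thick, faces +x and -x (centre 66 mm above the underside). y runs along the foot, in the dial's plane, z up. The crown must end up along the gauge's x axis, either way round. About 0.32 kg, loose
- gauge_foot (a point): centre of the underside of the gauge's flat metal foot, 30 (x) x 120 (y) x 12 (z) mm, standing on the table at the start; same axes as the handle
- pointer (a joint): angle of the swinging pointer about the gauge's x axis through the dial centre: a black pendulum needle 38 mm long that always hangs plumb, seen on both faces; 0 = needle towards the foot, positive = tip towards the gauge's +y. Lightly damped: swings, and settles in about a second
- mark (a joint): angle of the mark about the same axis, same zero and sign: a brass tab 5 mm (0.1 rad) wide on the dial's lower rim, sticking out 7 mm, seen on both faces; set beforehand at 0.2 to 0.4 rad, stays put. The pointer stands on the mark when the two values are equal, that is when the gauge is tipped by this angle with its +y end going down
- pointer_tip (a point): free end of the pointer on the dial's mid-plane, 38 mm from the dial's centre; its z axis runs from the tip to the dial's centre
- mark_tab (a point): the mark's tab on the dial's mid-plane, 46 mm from the dial's centre; its z axis runs from the tab to the dial's centre
- jug_mid (a point): bystander: grey collection jug with green lid and a side handle, 124 mm across, 177 mm tall; centre, half-way up
- tape_mid (a point): bystander: flat roll of tape 72 mm across, 19 mm high; centre
- phone_mid (a point): bystander: black phone 145 x 72 x 9 mm lying flat; centre
- marker_mid (a point): bystander: red marker pen 125 mm long, 14 mm thick; centre
- stapler_mid (a point): bystander: stapler 130 x 34 x 48 mm; centre
There are look-alikes about, which are no part of the job. What is shaped like the part that bears footing_top but yellow is not meant.

How it is judged:
On the way, in this order (a step that is already met when the one before it is completed fails the run):
1. the spacer lies squarely on the footing and is let go (horizontal distance between spacer_mid and footing_top below 0.007 m and angle between the x axis of spacer_mid and the x axis of footing_top, either way round below 0.1 rad and angle between spacer_mid's own z axis and vertical below 0.06 rad and z of spacer_mid in the frame of footing_top between 0.007 and 0.015 m and contact force between the fingers and spacer below 0.05 N), for 0.2 s.
2. the crowned plate lies squarely on the spacer, crown up, and is let go (horizontal distance between spacer_mid and footing_top below 0.007 m and angle between the x axis of spacer_mid and the x axis of footing_top, either way round below 0.1 rad and angle between each of spacer_mid, crown_mid's own z axis and vertical below 0.06 rad and z of spacer_mid in the frame of footing_top between 0.007 and 0.015 m and horizontal distance between crown_mid and spacer_mid below 0.007 m and angle between the x axis of crown_mid and the x axis of spacer_mid, either way round below 0.1 rad and z of crown_mid in the frame of spacer_mid between 0.016 and 0.024 m and contact force between the fingers and crown_plate below 0.05 N), for 0.2 s.
3. the held gauge stands upright on the crown, square across it (horizontal distance between spacer_mid and footing_top below 0.007 m and angle between the x axis of spacer_mid and the x axis of footing_top, either way round below 0.1 rad and angle between each of spacer_mid, crown_mid's own z axis and vertical below 0.06 rad and z of spacer_mid in the frame of footing_top between 0.007 and 0.015 m and horizontal distance between crown_mid and spacer_mid below 0.007 m and angle between the x axis of crown_mid and the x axis of spacer_mid, either way round below 0.1 rad and z of crown_mid in the frame of spacer_mid between 0.016 and 0.024 m and contact force between gauge and crown_plate above 0.2 N and contact force between the fingers and gauge above 1 N and x of gauge_foot in the frame of crown_mid between -0.035 and 0.035 m and y of gauge_foot in the frame of crown_mid between -0.02 and 0.02 m and z of gauge_foot in the frame of crown_mid between 0.015 and 0.04 m and angle between the x axis of gauge_foot and the x axis of crown_mid, either way round below 0.2 rad and angle between gauge_foot's own z axis and vertical below 0.12 rad), for 0.2 s.
At the end, for the whole second after the job is handed in: Fingers hold the gauge at rest, foot middle on the crown (20 mm across, 35 along; 0.2 to 25 N), square within 0.2 rad, touching no other support; pointer within 0.05 rad of the mark; spacer and crowned plate each centred within 7 mm, turned under 0.1 rad, flat, not held (all of step 2 and contact force between gauge and crown_plate between 0.2 and 25 N and contact force between the fingers and gauge above 1 N and x of gauge_foot in the frame of crown_mid between -0.035 and 0.035 m and y of gauge_foot in the frame of crown_mid between -0.02 and 0.02 m and z of gauge_foot in the frame of crown_mid between 0.015 and 0.04 m and angle between the x axis of gauge_foot and the x axis of crown_mid, either way round below 0.2 rad and angle between the z axis of pointer_tip and the z axis of mark_tab, either way round below 0.05 rad and velocity of joint pointer between -0.3 and 0.3 rad/s and linear speed of gauge below 0.02 m/s and contact force between gauge and table below 0.05 N and contact force between each of gauge, the fingers and spacer below 0.05 N and contact force between gauge and footing below 0.05 N); the arm keeps its last pose, push and grip.
It fails at once if a bystander (jug, tape, phone, marker, stapler) is moved more than 30 mm (distance of any of jug_mid, tape_mid, phone_mid, marker_mid, stapler_mid from where it was at the start of the episode above 0.03 m).
It fails at once if the gauge is tipped over (angle between gauge_foot's own z axis and vertical above 1 rad).
It also fails if it takes over 72 s, if anything falls off the work surface, if the arm or the gripper's body presses on something with over 40 N, if the wrist force passes 120 N, or if a joint passes its speed limit or range.

## Working session

There is one attempt and no reset: what is moved stays moved. The work goes in short steps, each a Python script; the robot and the scene stay as the last script left them, time stands still between calls to the robot, and variables do not carry over. Pictures are saved under pics/ and viewed, at most 10 in all, crops included, and the job is handed in when it is done.

```bash
mkdir -p pics; ls; python3 - <<'E'
from plant import bot
import cv2,numpy as np
ims=[]
for n in("top","side"):
    d=bot.get_image(n); np.savez(f"{n}0.npz",**d)
    cv2.imwrite(f"pics/{n}0.png",d["color"][:,:,::-1])
    print(n,d["fx"],d["fy"],d["cx"],d["cy"],np.round(d["extrinsics"],3).tolist(), [k for k in d])
print(bot.read_state())
E
```

```text
pics
top 366.4321385683663 366.4321385683663 318.5535241309707 202.264460561641 [[0.024, 0.99, -0.139, 0.452], [-1.0, 0.024, -0.003, -0.018], [0.0, 0.139, 0.99, 1.042], [0.0, 0.0, 0.0, 1.0]] ['color', 'depth', 'fx', 'fy', 'cx', 'cy', 'extrinsics']
side 481.7345350200276 481.7345350200276 318.0566472598195 196.64395519977992 [[0.982, 0.139, -0.129, 0.395], [-0.189, 0.761, -0.621, -0.809], [0.012, 0.634, 0.773, 1.118], [0.0, 0.0, 0.0, 1.0]] ['color', 'depth', 'fx', 'fy', 'cx', 'cy', 'extrinsics']
{'t': 0.1, 'joint_positions': array([ 1.20119192,  0.62925303,  0.03842775,  1.51825743, -0.02699918,
        0.99628765, -0.02001843]), 'joint_velocities': array([-5.07048106e-04, -1.47458411e-03, -8.62090151e-05, -3.20980786e-03,
       -2.33495380e-05, -1.55558908e-03, -6.54454846e-04]), 'joint_efforts': array([ 3.51024304e-03, -5.64541483e+01,  1.23056967e+00, -1.93975246e+01,
        1.12251757e-02,  5.43709393e-03, -7.03970557e-06]), 'tool_pos': array([ 0.19432332, -0.61969613,  0.2304845 ]), 'orientation': array([-8.33782574e-04,  9.88484977e-01,  1.51316683e-01, -1.31358488e-04]), 'wrist_force': array([-1.42842945,  0.10495674,  0.70529526]), 'moment': array([-0.00124929,  0.03551812,  0.03295885]), 'gripper_force': 0.0, 'grip_width': 0.997484643718917}
```

View pics/top0.png

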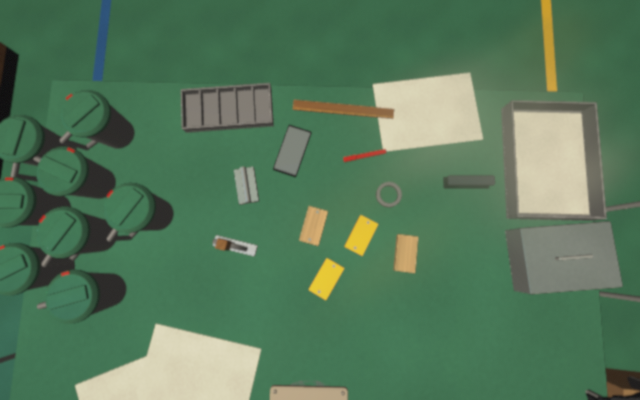

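View pics/side0.png

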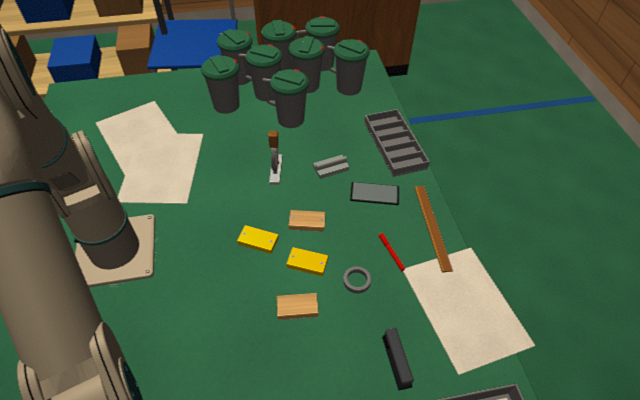

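Top view: wooden boards at (314,225) and (406,253), one of which is the footing (with screws) and the other the spacer. The yellow look-alikes are at (361,235) and (326,279). The ridged steel plate is at (246,185) and the gauge at (235,245). I'll check these in one close crop and measure them.

```bash
cat > h.py <<'E'
import numpy as np, cv2
def cloud(d):
    z=d["depth"].astype(float); v,u=np.mgrid[:400,:640]
    P=np.stack([(u-d["cx"])/d["fx"]*z,-(v-d["cy"])/d["fy"]*z,-z],-1)
    E=d["extrinsics"]; return P@E[:3,:3].T+E[:3,3]
def rect(pts):  # xy pts -> centre, dims, yaw of long side
    (c,wh,a)=cv2.minAreaRect((pts*1000).astype(np.float32))
    b=cv2.boxPoints((c,wh,a)); e=[b[1]-b[0],b[2]-b[1]]; e=max(e,key=np.linalg.norm)
    return np.array(c)/1000,sorted(wh),(np.arctan2(e[1],e[0])+np.pi/2)%np.pi-np.pi/2
E
python3 - <<'E'
import numpy as np,cv2
from h import *
t=dict(np.load("top0.npz"));s=dict(np.load("side0.npz"))
c=lambda d,u,v,r:cv2.resize(d["color"][v-r:v+r,u-r:u+r,::-1],(260,260),interpolation=cv2.INTER_CUBIC)
cv2.imwrite("pics/crop1.png",np.vstack([np.hstack([c(s,307,220,26),c(s,297,305,28),c(s,331,166,26)]),np.hstack([c(t,314,225,26),c(t,406,253,26),c(s,275,157,32)])]))
for n,d,boxes in(("top",t,[(314,225),(406,253),(246,185),(235,245)]),("side",s,[(307,220),(297,305),(331,166),(275,157)])):
    P=cloud(d)
    for u,v in boxes:
        r=32; Q=P[v-r:v+r,u-r:u+r].reshape(-1,3); C=d["color"][v-r:v+r,u-r:u+r].reshape(-1,3)
        print(n,u,v,"table z",np.median(Q[:,2]))
        m=(Q[:,2]>0.012)&(Q[:,2]<.25)
        # largest connected component
        k,l,st,_=cv2.connectedComponentsWithStats(m.reshape(2*r,2*r).astype(np.uint8)); i=l[r,r] or 1+np.argmax(st[1:,4])
        q=Q[l.ravel()==i]; zz=q[:,2]; print("  n",len(q),"z pct",np.round(np.percentile(zz,[5,50,90,99]),4),[np.round(x,4) for x in rect(q[:,:2])])
E
```

```text
top 314 225 table z 0.0011690872919347672
  n 717 z pct [0.0173 0.0206 0.023  0.0252] [array([ 0.5293, -0.0011]), array([55.7482, 99.5142]), np.float32(-0.2484)]
top 406 253 table z 0.0012414958383324404
  n 760 z pct [0.0191 0.0224 0.0251 0.027 ] [array([ 0.4589, -0.2596]), array([58.5564, 99.3386]), np.float32(-0.0936)]
top 246 185 table z 0.0010975664723468226
  n 702 z pct [0.0153 0.0195 0.0337 0.0374] [array([0.6397, 0.1934]), array([ 56.3402, 100.0445]), np.float32(0.2025)]
top 235 245 table z 0.0011175751613275997
  n 408 z pct [0.0125 0.1029 0.159  0.1612] [array([0.4692, 0.2169]), array([ 29.3766, 118.4443]), np.float32(1.3526)]
side 307 220 table z 0.0016202174604427189
  n 609 z pct [0.0159 0.0208 0.0237 0.0262] [array([ 0.533 , -0.0011]), array([ 63.0169, 100.0009]), np.float32(-0.2548)]
side 297 305 table z 0.0018397326176731177
  n 892 z pct [0.0183 0.0227 0.0254 0.0279] [array([ 0.4622, -0.2594]), array([59.0384, 99.9448]), np.float32(-0.1043)]
side 331 166 table z 0.001750985005201211
  n 473 z pct [0.0145 0.0208 0.0342 0.0382] [array([0.644 , 0.1944]), array([ 62.5583, 100.1637]), np.float32(0.1819)]
side 275 157 table z 0.0014125199429269042
  n 432 z pct [0.013  0.0915 0.1569 0.1608] [array([0.4737, 0.2162]), array([ 29.2676, 121.1803]), np.float32(1.3234)]
```

View pics/crop1.png

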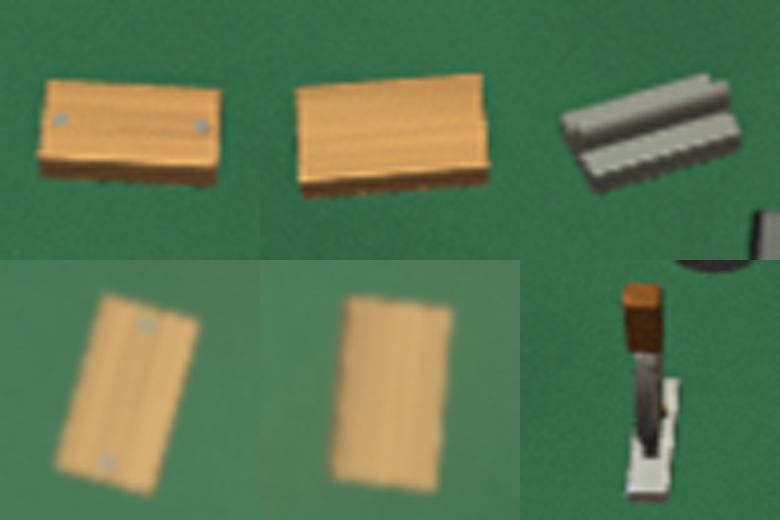

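Crop: the left board has two screws at its ends, so the footing is at top (314,225). The board at (406,253) is plain, so that is the spacer. The ridged steel plate lies crown up. The gauge stands with its brass tab near crop (668,412). Next I'll move the spacer.

```bash
cat >> h.py <<'E'
from scipy.spatial.transform import Rotation as Ro
def down(phi,bot=None,pos=None):
    """tool-down quaternion, tool y along phi (mod pi)"""
    def q(f):
        y=np.array([np.cos(f),np.sin(f),0]); z=np.array([0,0,-1.]); R=np.c_[np.cross(y,z),y,z]
        return Ro.from_matrix(R).as_quat(scalar_first=True)
    if bot is None: return q(phi)
    best=None
    for f in(phi,phi+np.pi):
        j=bot.inverse_kinematics(pos,q(f))
        if j is not None and (best is None or abs(j[6])<best[0]): best=(abs(j[6]),q(f),j)
    print("q7",best[2][6]); return best[1]
def st(bot,msg=""):
    s=bot.read_state(); print(msg,"t%.2f"%s["t"],np.round(s["tool_pos"],4),"F",np.round(s["wrist_force"],1),"grip %.3f %.1f"%(s["grip_width"],s["gripper_force"])); return s
def blob(d,u,v,r=32,lo=.012,hi=.25):
    Q=cloud(d)[v-r:v+r,u-r:u+r]; m=((Q[...,2]>lo)&(Q[...,2]<hi)).astype(np.uint8)
    k,l,s,_=cv2.connectedComponentsWithStats(m); i=l[r,r] or 1+np.argmax(s[1:,4]); return Q[l==i]
def pick(bot,x,y,phi,z,f):
    q=down(phi,bot,[x,y,.1]); bot.goto([x,y,.12],q); bot.line_to([x,y,z],.12); st(bot,"at"); bot.clamp(f); st(bot,"clamped")
    bot.line_to([x,y,.14],.15); st(bot,"lifted")
E
python3 - <<'E'
from plant import bot
from h import *
import numpy as np
bot.open()
pick(bot,.459,-.2595,-.097+np.pi/2,.001,50)
d=bot.get_image("side"); cv2.imwrite("pics/held.png",cv2.resize(d["color"][200:360,180:440,::-1],(780,480)))
E
```

```text
q7 -1.0624300623339489
at t3.14 [ 0.4594 -0.2599  0.0016] F [ 0.3 -0.2 -0.9] grip 0.996 0.0
clamped t3.53 [ 0.4594 -0.2597  0.0018] F [-0.6  1.   5. ] grip 0.645 53.0
lifted t4.61 [ 0.4584 -0.2591  0.1393] F [-0.2 -0.1 -1. ] grip 0.645 52.8
```

View pics/held.png

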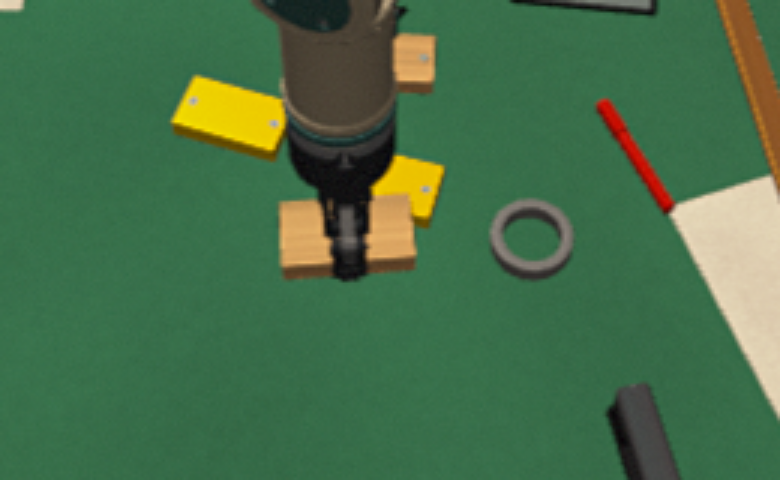

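The spacer is held level and centred (board columns 280–414, finger at 348). Now I'll place it.

```bash
cat >> h.py <<'E'
def place(bot,x,y,phi,zexp,f=6):
    q=down(phi,bot,[x,y,.1]); bot.goto([x,y,zexp+.09],q); bot.line_to([x,y,zexp+.01],.12); bot.wait(.3); st(bot,"above")
    print(bot.line_to([x,y,zexp-.006],.02,until_force=f)); s=st(bot,"down")
    bot.open(); bot.wait(.2); st(bot,"open"); bot.line_to([x,y,zexp+.12],.2)
E
python3 - <<'E'
from plant import bot
from h import *
place(bot,.5295,-.001,-.25+np.pi/2,.0215)
bot.goto([.5,.15,.25],down(-.23+np.pi/2,bot,[.5,.15,.25]))
d=bot.get_image("top"); np.savez("top1.npz",**d)
b=blob(d,314,225,lo=.030); print(len(b),b[:,2].mean(),rect(b[:,:2]),b[:,:2].mean(0))
b0=blob(dict(np.load("top0.npz")),314,225,lo=.012); print(rect(b0[:,:2]),b0[:,:2].mean(0))
E
```

```text
q7 0.6069306067160427
above t7.28 [ 0.5299 -0.0011  0.032 ] F [-0.5 -0.2 -1.1] grip 0.644 52.8
True
down t7.83 [ 0.5295 -0.001   0.0219] F [-0.  -0.8  6.2] grip 0.645 53.7
open t8.44 [ 0.529  -0.0012  0.0214] F [0.4 0.2 0.6] grip 1.001 0.0
q7 0.5294204760143426
749 0.04269353731895653 (array([ 0.52785474, -0.00145987]), [55.83541488647461, 100.08136749267578], np.float32(-0.24899864)) [ 0.52734699 -0.00138422]
(array([ 0.52932251, -0.00110056]), [55.74822998046875, 99.51422119140625], np.float32(-0.24840736)) [ 0.52900167 -0.00111144]
```

The spacer is within about 1.6 mm of the footing centre and square to it. Crowned plate next.

```bash
python3 - <<'E'
from plant import bot
from h import *
pick(bot,.6397,.1934,.195+np.pi/2,.002,90)
place(bot,.5285,-.0012,-.25+np.pi/2,.0438,8)
bot.goto([.5,.15,.30],down(-.23+np.pi/2,bot,[.5,.15,.3]))
d=bot.get_image("top"); np.savez("top2.npz",**d)
b=blob(d,314,225,lo=.048); print(len(b),np.percentile(b[:,2],[20,50,95]),rect(b[:,:2]))
r=b[b[:,2]>.068]; print("ridge",len(r),rect(r[:,:2]))
s=bot.get_image("side"); np.savez("side2.npz",**s)
cv2.imwrite("pics/stack.png",np.hstack([cv2.resize(s["color"][190:250,270:350,::-1],(400,300),interpolation=cv2.INTER_CUBIC),cv2.resize(d["color"][195:255,275:355,::-1],(400,300),interpolation=cv2.INTER_CUBIC)]))
E
```

```text
q7 0.837671848323947
at t11.95 [0.6403 0.1939 0.0029] F [ 0.1 -0.2  0.3] grip 1.002 0.0
clamped t12.34 [0.6403 0.194  0.0034] F [-1.4  0.7  6. ] grip 0.627 97.4
lifted t13.41 [0.6389 0.1927 0.1386] F [-0.7 -0.2 -8.5] grip 0.628 95.8
q7 0.5661958814702865
above t15.43 [ 0.5289 -0.0013  0.0544] F [-0.2  0.5 -7.3] grip 0.625 95.8
True
down t15.93 [ 0.5286 -0.0012  0.0454] F [-0.  -1.   5.7] grip 0.628 97.2
open t16.56 [ 0.527  -0.0018  0.0441] F [ 0.1 -0.2  0.2] grip 1.002 0.0
q7 0.5489361508814793
779 [0.05967043 0.06167795 0.0770194 ] (array([ 0.52844232, -0.00212564]), [56.0318489074707, 99.8790283203125], np.float32(-0.24602449))
ridge 227 (array([ 0.52820996, -0.00222816]), [15.91751766204834, 99.16403198242188], np.float32(-0.24378788))
```

View pics/stack.png

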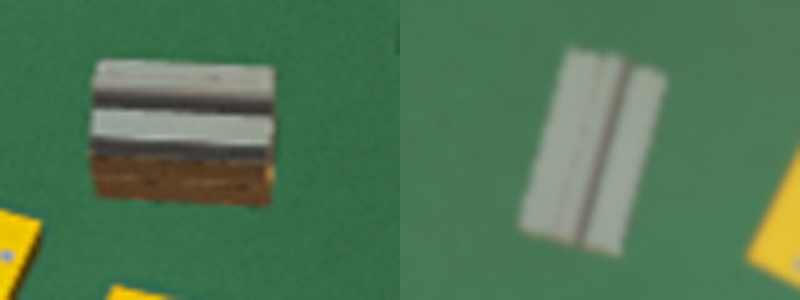

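The stack is flush and square, with the crown up (left half: the ridge runs along the whole length). Now I'll grip the gauge and turn its face to the side camera.

```bash
cat >> h.py <<'E'
def gq(xyaw,elev=0.,tip=0.):
    """tool quaternion for gauge' frame: x' at yaw, face elevated by elev, tipped by tip about x' (+y' end down)"""
    G=Ro.from_euler('z',xyaw)*Ro.from_euler('y',-elev)*Ro.from_euler('x',-tip)
    return (G*Ro.from_euler('y',np.pi)).as_quat(scalar_first=True)
E
python3 - <<'E'
from plant import bot
from h import *
d=dict(np.load("top2.npz")); b=blob(d,235,245,lo=.006)
f=b[b[:,2]<.02]; hh=b[b[:,2]>.148]
print("foot",rect(f[:,:2]),"handle",len(hh),hh.mean(0),rect(hh[:,:2]))
x,y=.470,.2168
q=gq(-.23); j=bot.inverse_kinematics([x,y,.2],q); print(np.round(j,2))
print(gq(-.23),down(-.23+np.pi/2))
for xy in(-1.7,-1.5,1.6):
  for el in(0,.3,.5):
    for p in([.45,-.3,.4],[.5,-.3,.35],[.5,-.1,.35]):
      k=bot.inverse_kinematics(p,gq(xy,el)); print(xy,el,p,None if k is None else np.round(k,2))
E
```

```text
foot (array([0.467974  , 0.16452576]), [12.144316673278809, 25.67835807800293], np.float32(0.8503047)) handle 0 [nan nan nan] (array([0., 0.]), [0.0, 0.0], np.float32(0.0))
[ 0.05  0.6  -0.82  1.9   0.56  0.89  0.29]
[ 6.08278871e-17  1.14746688e-01  9.93394784e-01 -7.02620823e-18] [0.         0.11474669 0.99339478 0.        ]
-1.7 0 [0.45, -0.3, 0.4] [ 1.03  0.39 -0.73  1.55  0.27  1.31  0.14]
-1.7 0 [0.5, -0.3, 0.35] [ 0.92  0.49 -0.69  1.53  0.32  1.24  0.06]
-1.7 0 [0.5, -0.1, 0.35] [ 0.56  0.35 -0.58  1.72  0.21  1.14 -0.21]
-1.7 0.3 [0.45, -0.3, 0.4] [ 0.86  0.33 -0.71  1.67  0.54  1.25 -0.13]
-1.7 0.3 [0.5, -0.3, 0.35] [ 0.73  0.43 -0.62  1.64  0.59  1.2  -0.21]
-1.7 0.3 [0.5, -0.1, 0.35] [ 0.29  0.35 -0.48  1.74  0.48  1.22 -0.5 ]
-1.7 0.5 [0.45, -0.3, 0.4] [ 0.73  0.32 -0.69  1.75  0.74  1.28 -0.34]
-1.7 0.5 [0.5, -0.3, 0.35] [ 0.6   0.43 -0.59  1.72  0.79  1.23 -0.42]
-1.7 0.5 [0.5, -0.1, 0.35] [ 0.13  0.39 -0.43  1.75  0.64  1.32 -0.68]
-1.5 0 [0.45, -0.3, 0.4] [ 1.04  0.39 -0.74  1.55  0.27  1.31  0.33]
-1.5 0 [0.5, -0.3, 0.35] [ 0.94  0.5  -0.71  1.53  0.33  1.24  0.25]

[... 489 characters left out ...]
0.56]
1.6 0 [0.45, -0.3, 0.4] [-0.16  0.52  1.15  1.58 -0.48  1.36 -2.07]
1.6 0 [0.5, -0.3, 0.35] [-0.14  0.65  1.15  1.56 -0.6   1.33 -2.03]
1.6 0 [0.5, -0.1, 0.35] [ 0.85  0.46 -1.06  1.71  0.43  1.22  2.86]
1.6 0.3 [0.45, -0.3, 0.4] [ 0.09  0.66  1.15  1.43 -0.69  1.72 -1.88]
1.6 0.3 [0.5, -0.3, 0.35] [ 0.08  0.77  1.15  1.41 -0.79  1.69 -1.88]
1.6 0.3 [0.5, -0.1, 0.35] [-0.35  0.59  1.15  1.69 -0.74  1.49 -2.15]
1.6 0.5 [0.45, -0.3, 0.4] [ 0.22  0.76  1.15  1.34 -0.8   1.94 -1.8 ]
1.6 0.5 [0.5, -0.3, 0.35] [ 0.21  0.87  1.14  1.31 -0.9   1.92 -1.83]
1.6 0.5 [0.5, -0.1, 0.35] [-0.21  0.68  1.15  1.66 -0.86  1.69 -2.01]<stdin>:5: RuntimeWarning: Mean of empty slice.
  ret = um.true_divide(
```

```bash
python3 - <<'E'
from plant import bot
from h import *
d=dict(np.load("top0.npz")); b=blob(d,235,245,lo=.006); 
f=b[b[:,2]<.02]; hh=b[(b[:,2]>.152)]
print("foot",rect(f[:,:2]),"handle",len(hh),hh.mean(0)); b=blob(dict(np.load("side0.npz")),275,157,lo=.006); hh2=b[b[:,2]>.154]; print(hh2.mean(0),rect(b[b[:,2]<.02][:,:2]))
x,y=(hh.mean(0)[:2]+hh2.mean(0)[:2])/2 if len(hh2) else hh.mean(0)[:2]
x,y=np.clip([x,y],[.466,.212],[.474,.221]); print(x,y)
q=gq(-.23); bot.goto([x,y,.23],q); bot.line_to([x,y,.118],.12); st(bot,"at"); bot.clamp(60); st(bot,"clamped")
bot.line_to([x,y,.26],.12); st(bot,"lifted")
bot.goto([.5,-.1,.35],gq(-1.0)); bot.goto([.5,-.3,.35],gq(-1.7,.5)); bot.wait(1.5); st(bot,"present")
d=bot.get_image("side"); s=bot.read_state(); np.savez("pres.npz",tp=s["tool_pos"],to=s["orientation"],**d)
R=Ro.from_quat(s["orientation"],scalar_first=True); c=s["tool_pos"]+R.apply([0,0,-.019+.069]); E=d["extrinsics"]
p=E[:3,:3].T@(c-E[:3,3]); u=d["cx"]-d["fx"]*p[0]/p[2]; v=d["cy"]+d["fy"]*p[1]/p[2]; print("dial",u,v)
u,v=int(u),int(v); u0=max(u-50,0);v0=max(v-50,0); print(u0,v0)
cv2.imwrite("pics/pres.png",cv2.resize(d["color"][v0:v0+100,u0:u0+100,::-1],(600,600),interpolation=cv2.INTER_CUBIC))
E
```

```text
foot (array([0.46808862, 0.21727464]), [31.659168243408203, 120.06466674804688], np.float32(1.3526188)) handle 121 [0.46907397 0.21557472 0.15840821]
[0.47231616 0.21502863 0.15807101] (array([0.47153842, 0.21854189]), [35.034854888916016, 126.89836883544922], np.float32(1.369023))
0.47069506489020546 0.2153016737317659
at t19.81 [0.4712 0.2156 0.1187] F [-0.4  0.2 -0.3] grip 0.998 0.0
clamped t20.38 [0.4709 0.2156 0.1182] F [ 0.   1.2 -0.7] grip 0.294 62.8
lifted t21.72 [0.4703 0.2149 0.2593] F [-0.1 -0.1 -3.4] grip 0.297 62.3
present t25.25 [ 0.5  -0.3   0.35] F [-0.4 -0.6 -3.9] grip 0.297 62.3
dial 317.08834437751244 263.8174992911215
267 213
```

View pics/pres.png

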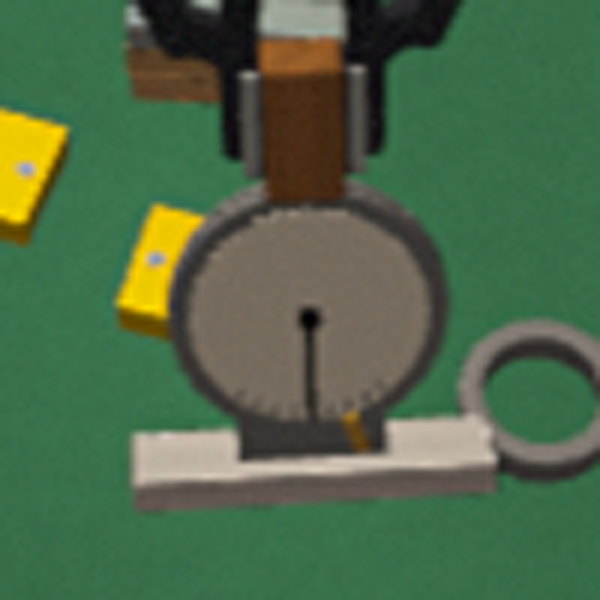

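The dial is clear: hub at crop (310,318), needle tip at (313,415), and the brass tab at (356,432) on the +y′ side (viewer's right), about 0.31 rad. I'll refine this in code, then tip the gauge in the air to confirm.

```bash
cat >> h.py <<'E'
def proj(d,P):
    E=d["extrinsics"]; p=(np.atleast_2d(P)-E[:3,3])@E[:3,:3]; return np.c_[d["cx"]-d["fx"]*p[:,0]/p[:,2],d["cy"]+d["fy"]*p[:,1]/p[:,2]]
def dial(d,tp,to,out=None):
    """rectified dial face: 6 px/mm, 110 mm square; returns image and measured angles"""
    R=Ro.from_quat(to,scalar_first=True)*Ro.from_euler('y',-np.pi)  # gauge' frame
    c=tp+R.apply([0,0,.019-.069])
    g=np.array([[-55,55],[55,55],[55,-55],[-55,-55]])/1000.
    src=proj(d,c+R.apply(np.c_[np.full(4,.007),g])).astype(np.float32)
    dst=np.float32([[0,0],[660,0],[660,660],[0,660]])
    im=cv2.warpPerspective(d["color"],cv2.getPerspectiveTransform(src,dst),(660,660),flags=cv2.INTER_CUBIC)
    a=im.astype(int); v,u=np.mgrid[:660,:660]
    hub=(a.max(2)<45)&(np.hypot(u-330,v-330)<70)
    hub=cv2.erode(hub.astype(np.uint8),np.ones((13,13))); k,l,s,ce=cv2.connectedComponentsWithStats(hub); h=ce[1+np.argmax(s[1:,4])]
    rr=np.hypot(u-h[0],v-h[1])/6; th=np.arctan2(u-h[0],v-h[1])
    tab=(a[...,0]-a[...,2]>60)&(rr>36)&(rr<54)&(abs(th)<.8)
    nd=np.clip(110-a.max(2),0,None)*((rr>12)&(rr<31)&(abs(th)<.8))
    ta=np.arctan2((u[tab]-h[0]).mean(),(v[tab]-h[1]).mean()); na=np.arctan2((nd*(u-h[0])).sum(),(nd*(v-h[1])).sum())
    print("hub",h,"tab n",tab.sum(),"tab %.3f needle %.3f diff %.3f"%(ta,na,ta-na))
    if out: cv2.imwrite(out,cv2.resize(im[:,:,::-1],(440,440)))
    return ta,na
E
python3 - <<'E'
from plant import bot
from h import *
z=dict(np.load("pres.npz")); ta,na=dial(z,z["tp"],z["to"])
th=np.clip(ta-na,.2,.4)
k=Ro.from_euler('z',-1.7)*Ro.from_euler('x',0)
bot.goto([.5,-.3,.35],gq(-1.7,.5,th)); bot.wait(1.5)
d=bot.get_image("side"); s=bot.read_state(); np.savez("pres2.npz",tp=s["tool_pos"],to=s["orientation"],**d)
dial(d,s["tool_pos"],s["orientation"],"pics/dial2.png")
E
```

```text
hub [339.02546296 332.69675926] tab n 2004 tab 0.328 needle -0.005 diff 0.333
hub [337.87173913 331.88478261] tab n 2018 tab 0.325 needle 0.344 diff -0.019
```

View pics/dial2.png

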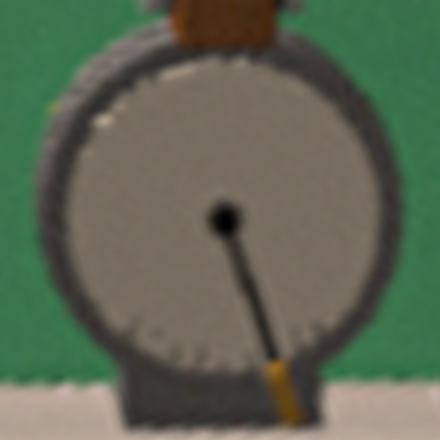

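The rectified view shows the needle (from 225,218) pointing straight at the tab (285,390) with a tip of about 0.33 rad. Now I'll stand the gauge upright on the crown.

```bash
python3 - <<'E'
from plant import bot
from h import *
x,y=.5285,-.0015
bot.goto([.5,-.15,.36],gq(-.9)); bot.goto([x,y,.26],gq(-.247)); bot.line_to([x,y,.204],.1); bot.wait(.8); s0=st(bot,"above")
print(bot.line_to([x,y,.188],.01,until_force=4)); st(bot,"touch"); bot.wait(.6); s=st(bot,"rest")
R=Ro.from_quat(s["orientation"],scalar_first=True).as_matrix(); print(R[:,2],R[:,1])
np.savez("base.npz",f=s0["wrist_force"],p=s["tool_pos"])
E
```

```text
above t30.46 [ 0.5285 -0.0015  0.204 ] F [ 1.1 -0.1 -2.7] grip 0.297 62.2
True
touch t31.48 [ 0.5285 -0.0014  0.1937] F [-1.2 -0.6  3.6] grip 0.300 63.3
rest t32.08 [ 0.5286 -0.0015  0.1937] F [-0.4  0.5  5.2] grip 0.299 63.3
[-4.48501721e-05 -5.14065400e-05 -9.99999998e-01] [ 2.44521432e-01  9.69643886e-01 -6.08128657e-05]
```

```bash
python3 - <<'E'
from plant import bot
from h import *
b=np.load("base.npz"); f0=b["f"][2]; C=np.array([.5285,-.0015,.068]); r=b["p"][2]-.068
ax=np.array([np.cos(-.247),np.sin(-.247),0])
for th in np.linspace(0,.325,9)[1:]:
    n=Ro.from_rotvec(-th*ax).apply([0,0,1])
    bot.line_to(C+r*n,.02,orientation=gq(-.247,0,th)); bot.wait(.15)
    s=st(bot,"%.3f"%th); F=s["wrist_force"][2]-f0
    r+=np.clip((F-6)*.0001,-.0005,.0005); print("  F %.1f r %.5f"%(F,r))
bot.line_to(C+r*n,.02); bot.wait(1.5); s=st(bot,"end")
R=Ro.from_quat(s["orientation"],scalar_first=True).as_matrix(); print("tip",np.arctan2(-R[:,1][2],-R[2,2]),s["tool_pos"]-C-r*n, "F",s["wrist_force"][2]-f0)
d=bot.get_image("side"); np.savez("end.npz",**d); t=bot.get_image("top")
cv2.imwrite("pics/end.png",np.hstack([cv2.resize(i["color"][v-45:v+45,u-45:u+45,::-1],(400,400),interpolation=cv2.INTER_CUBIC) for i,u,v in((d,310,190),(t,314,225))]))
E
```

```text
0.041 t32.67 [0.53   0.0037 0.1937] F [ 0.5  2.4 -0.3] grip 0.293 62.6
  F 2.4 r 0.12533
0.081 t33.23 [0.5312 0.008  0.1933] F [-0.5  0.6  5.3] grip 0.295 63.3
  F 8.0 r 0.12553
0.122 t33.79 [0.5324 0.0128 0.1928] F [-0.2  0.5  5.5] grip 0.298 63.3
  F 8.2 r 0.12575
0.163 t34.35 [0.5335 0.0179 0.1921] F [-0.9  0.1  3.3] grip 0.295 63.1
  F 6.0 r 0.12575
0.203 t34.91 [0.5347 0.0232 0.1911] F [0.6 0.9 3.3] grip 0.298 63.0
  F 5.9 r 0.12574
0.244 t35.47 [0.5359 0.028  0.19  ] F [-0.   0.9  2.9] grip 0.297 63.0
  F 5.5 r 0.12570
0.284 t36.02 [0.5371 0.0326 0.1887] F [0.3 1.3 4. ] grip 0.296 63.2
  F 6.7 r 0.12577
0.325 t36.58 [0.5383 0.0374 0.1872] F [-0.   1.8  3.8] grip 0.295 63.2
  F 6.5 r 0.12582
end t38.33 [0.5383 0.0374 0.1872] F [-1.3  0.2  2.8] grip 0.297 63.0
tip 0.3250550708951134 [-1.78277372e-05 -4.48769472e-05 -4.36022872e-05] F 5.45612992044542
```

View pics/end.png

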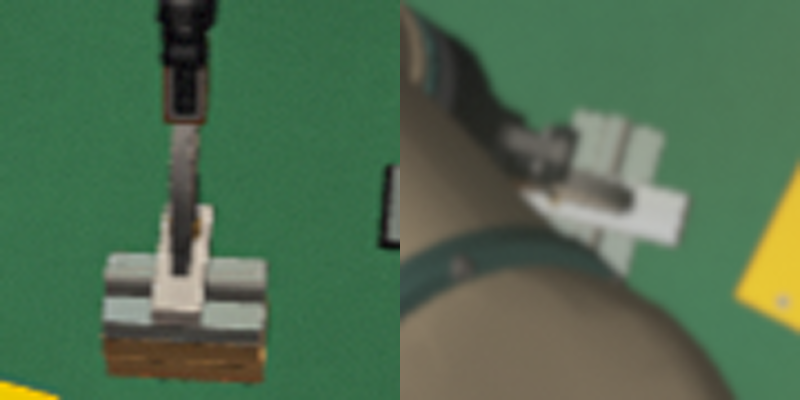

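The foot sits across the crown near its middle (side crop foot 152–212, crown 103–267), and the stack is still flush. One quick depth check of the foot's tilt, in case it slipped in the grip.

```bash
python3 - <<'E'
from h import *
d=dict(np.load("end.npz")); P=cloud(d); C=np.array([.5285,-.0015,.068])
Q=(P-C)@Ro.from_euler('z',-.247).as_matrix()  # crown frame
th=.325; y=Q[...,1]; z=Q[...,2]; yy=y*np.cos(th)-z*np.sin(th); zz=y*np.sin(th)+z*np.cos(th)  # gauge frame about C
m=(abs(Q[...,0])<.016)&(abs(yy)<.058)&(zz>.012)&(zz<.028)&(d["color"].min(2)>120)
print(m.sum(),yy[m].min(),yy[m].max(),"x",np.median(Q[...,0][m]))
p=np.polyfit(yy[m],zz[m],1); res=zz[m]-np.polyval(p,yy[m]); k=abs(res)<.003
print("slope residual",np.polyfit(yy[m][k],zz[m][k],1),k.sum())
E
```

```text
151 -0.05784932608388984 0.05786934027102602 x 0.0051679189933957585
slope residual [0.0087918  0.02130353] 142
```

```bash
python3 -c "
from plant import bot
print(bot.finish_job())"
```

```text
the job is handed in; nothing more can be done
None
```

The gauge rest is built and the job is handed in at about 38 s of the 72 s allowed: the gauge is held on the crown at 0.325 rad with about 5 N of contact, and the mark measured 0.33 rad in the camera image beforehand. I could not see the needle against the mark in the final pose, and the hand-in call gave no pass or fail.

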